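# Shift the jar mill's gear lever through its H-gate and start it

### The arm

A 6-joint arm with a two-finger parallel gripper is mounted at the origin on a cart in front of the work surface, level with it; the furniture and walls round the work are solid. World frame = base frame: x ahead of the robot, y to its left, z up, the work surface at z = 0. Lengths are in mm, angles in rad, forces in N, time in s.
With the tool pointing down it reaches from about 300 to 875 mm from the base axis. Payload 6.4 kg.
Tool frame: the origin (TCP) lies midway between the tips of the shut fingers; the grasp point (between the pads) lies 19 mm behind it; z points along the fingers, x is the direction in which the jaws open and shut, and the axes are right-handed (so a half turn about z gives the same grasp; the last joint's range is limited). The gripper opens to 85 mm and grips with 20 to 120 N. Pads are 22 mm wide; open, the fingers measure 114 mm over their backs; the gripper's body (76 mm by 85 mm) begins 54 mm behind the grasp point. The pads swing forward as they close: fully open they stand 13 mm farther back than shut.
Start: joints at [-1.322, 0.181, 1.607, -0, 1.354, -0.206], TCP at [252.605, -516.558, 231.288] pointing down, gripper open.
Joint ranges: [-2.99, 2.99], [-0.89, 2.07], [0.3, 2.58], [-1.14, 4.28], [0, 2.63], [-3.12, 3.12]. Speed limits (rad/s): [2.57, 2.57, 3.01, 3.14, 3.14, 3.14].

### API

Orientations are given as a 3x3 rotation matrix whose columns are the frame's x, y, z axes.
In Python, from plant import arm gives the robot as it stands. The module is installed in compiled form; this text tells all that it offers.
- The arm moves only by the tool step_arm, never from a script. Its argument "targets" is a list of rows, each an object of numbers: "x", "y", "z": the shift along the tool's x, y, z in mm; "wx", "wy", "wz": the turn, a rotation vector about the tool's x, y, z in rad; "fingers": the closure, from -1 (fully open) to 1 (shut). A call has 1 to 20 rows; each row shifts and turns the commanded pose from where the row before left it, along the tool's axes as they then stand; what a row does not reach is not made up. A row lasts 1/8 s, in which the tool goes at most 62.5 mm and 10.7 degrees, less where a joint would pass 70% of its speed; a pose out of reach is approached as far as the arm can. A call is refused whole if a number of a shift passes 62.5 or a number of a turn 0.188, either way. A call with a gripper value outside its range is refused whole. The fingers move at their own pace and stop on an object; "squeeze" is the grip in N (left out, the last holds). Time passes only in rows, so rows that do not move let the fingers close. It gives the time, the measured TCP pose, the force and the opening at its end, in the units of the state.
- arm.read_state(): the state, without advancing time (a new reading comes with each control period).
- arm.capture(name): name is "scene" or "top" or "wrist"; returns a dict with "frame" (420x560x3 uint8, red, green, blue), "mtx" (3x3 intrinsics, pixels), "R" (3x3) and "t" (3): a world point X has camera coordinates R X + t; the wrist camera has in their place "mount" (4x4, takes a point from camera to tool coordinates, whose origin is the TCP and whose axes are the tool frame's). Camera axes: x right, y down, z forward; pixel columns grow to the right and rows downward; lengths in mm; the calibration is good to about 2 mm. A picture is of the moment at which its call begins: read the wrist's pose just before it. There is no depth.
- arm.finish_job(): hands the job in, once; it reports no verdict.
The state is a dict: "time": time; "joint_pos": joint angles; "qd": joint speeds; "tau": joint torques, N m; "ee_pos": TCP position; "eef_rot": TCP orientation; "contact_force": force on the tool from outside, world axes, zero at the start; "moment": the same for the moment, N m; "gripper_width": finger opening in mm.
Only numpy, scipy, OpenCV 4.12 (cv2) and the standard library are available. Lean on these libraries where they do the work, as an engineer would, in place of code of your own. Each camera call takes 0.05 s, during which the arm holds its last target.

### The job

The jar mill on the bench is loaded and standing still. Push its gear lever through the H-shaped gate, fully home into the far slot on the roller side (the slot marked with four dots), then press the small round start button right down and let it go. Only push and press, with the fingers shut: do not grip the lever, do not press start before the lever is home, leave the mushroom-headed stop button alone, and do not disturb the jar or the things standing around.

Things in the scene. Friction and masses are not known exactly. Their poses are not given: they have to be found in the camera images.
- jar_mill: Bench jar mill, fixed: 190 mm deep (x), 470 mm wide (y). Origin on the bench top below the gear lever's pivot; x points away from the robot (far), y left to the rollers, z up. White gearbox housing 180 x 170 mm round the origin, top at z = 95 mm, gate plate on it; left of it (y 90 to 285 mm) two black rollers with the jar (top at z = 151 mm); right of it a grey control pod.
- gate_centre (a point): Middle of the bare-metal gate plate (112 x 92 mm), on its top, z = 100 mm: the middle of the neutral channel. The gate is an H: two lanes along the mill's x, joined halfway by a cross channel along y. Dots beside the slots: near right 1, far right 2, near left 3, far left 4. The stem has 2.5 mm of play each side at the plate (5 mm at the knob). Channel corners are rounded. Axes: the mill's.
- target_slot (a point): Where the stem stands when home in the four-dot slot: the far slot on the roller side, at the plate's top, 23 mm far and 17 mm left of the gate's centre. Axes: the mill's.
- control_pod (a point): Middle of the top of the grey control pod (170 x 76 mm, top at z = 125 mm), 125 mm right of the lever's pivot; start button on its near half, stop button on its far half. Axes: the mill's.
- lever_knob (a point): Centre of the smooth black knob on the gear lever: 33 mm across here, reaching 22 mm below and 18 mm above; 10 mm steel stem below. 125 mm from the lever's pivot, which is on the mill's z axis 40 mm above the bench; travel from neutral up to 44 mm near or far, 39 mm right or left. Axes: the mill's, leaning with the lever.
- lever_cross (a joint): Left-right lean of the gear lever in rad: positive leans left, to the rollers. -0.32 to -0.23 in the right-hand lane, 0.23 to 0.32 in the left-hand (roller side) lane; it starts in the right-hand lane. Stiff: takes about 2 N at the knob and stays where it is left.
- gear_lever (a joint): Near-far lean of the gear lever in rad: positive leans away from the robot. 0 is neutral, in line with the cross channel (the lever can cross within about 0.04 of it); -0.36 is the end of a near slot, +0.36 the end of a far slot. It starts anywhere along the right-hand lane. Stiff: takes about 2 N at the knob and stays where it is left.
- start_button (a joint): Travel of the start button in m: 0 up, 0.006 fully down; sprung, 1.5 N to start, 5 N fully down; comes back up when let go.
- start_button_top (a point): Centre of the top face of the start button: small flat round white button, 25 mm across, in a 41 mm steel collar whose top is 10 mm lower, on the near half of the control pod, 147 mm above the bench. It is pressed straight down. Axes: those of the mill.
- stop_button (a joint): Travel of the stop button in m: 0 up, 0.006 down.
- stop_button_top (a point): Top of the stop button: black mushroom head, 39 mm across, on the far half of the control pod, 84 mm beyond the start button; its top is 158 mm above the bench. Not to be pressed. Axes: those of the mill.
- mill_jar: White ceramic milling jar with a steel lid, 84 mm in diameter, 124 mm long, lying loose across the two rollers with its axis along the mill's y. Origin on its axis, at the middle of its length. To be left alone.
- reagent_c: Reagent bottle, 43 x 43 x 86 mm, in front of the mill; origin under its centre. Bystander.
- sample_jar: Capped sample jar, 48 x 48 x 62 mm, in front of the rollers; origin under its centre. Bystander.
- stopper: Rubber stopper, 23 x 23 x 22 mm, in front of the mill; origin under its centre. Bystander.
- vial_red: Vial, 25 x 25 x 48 mm, behind the control pod; origin under its centre. Bystander.
- mortar: Porcelain mortar, 94 x 94 x 55 mm, behind the gearbox; origin under its centre. Bystander.
- forceps: Steel forceps, 12 x 134 x 8 mm, lying right of the control pod; origin under its centre. Bystander.
- beaker_sample: Glass beaker with a sample, 73 x 79 x 85 mm, behind the rollers; origin under its centre. Bystander.

How it is judged (in metres and radians):
On the way, in this order (a step that is already met when the one before it is completed fails the run):
1. the gear lever is fully home in the far slot on the roller side (value of joint gear_lever above 0.31 rad and value of joint lever_cross above 0.2 rad), for 0.2 s.
2. the start button is pressed right down, the lever being home (all of step 1 and value of joint start_button above 0.0045 m), for 0.1 s.
At the end, for the whole second after the job is handed in: The gear lever rests home in the far slot on the roller side (near-far lean over 0.31 of 0.36 rad, left-right lean over 0.2 rad), the start button has been pressed (over 4.5 of 6 mm) and is up again (within 1.5 mm), the stop button is up, and the jar lies on its rollers within 12 mm of where it lay (all of step 1 and velocity of joint gear_lever between -0.05 and 0.05 rad/s and value of joint each of start_button, stop_button below 0.0015 m and distance of mill_jar from where it was at the start of the episode below 0.012 m); the robot touches nothing.
It fails at once if start pressed (over 2 mm) while the lever is not home in the far slot on the roller side (value of joint start_button above 0.002 m and not (value of joint gear_lever above 0.31 rad and value of joint lever_cross above 0.2 rad)).
It fails at once if stop button pressed (over 2 mm) (value of joint stop_button above 0.002 m).
It fails at once if the lever gripped: its knob or stem stood between the fingers (x of the grasp point in the frame of lever_knob between -0.01 and 0.01 m and y of the grasp point in the frame of lever_knob between -0.01 and 0.01 m and z of the grasp point in the frame of lever_knob between -0.09 and 0.016 m).
It fails at once if the jar lifted or shifted (over 12 mm) (distance of mill_jar from where it was at the start of the episode above 0.012 m).
It fails at once if a bystander shifted or lifted (over 20 mm) (distance of any of reagent_c, sample_jar, stopper, vial_red, mortar, forceps, beaker_sample from where it was at the start of the episode above 0.02 m).
It also fails if it takes over 67 s, if anything falls off the work surface, if the arm or the gripper's body presses on something with over 40 N, if the wrist force passes 120 N, or if a joint passes its speed limit or range.

## Working session

There is one attempt and no reset: what is moved stays moved. The work goes in short steps, Python scripts to look and compute and a tool call to move; the robot and the scene stay as the last step left them, time stands still between calls to the robot, and variables do not carry over. Pictures are saved under pics/ and viewed, and the job is handed in when it is done.

Besides the shell and the picture viewer there is one more tool, called after ">>>" as name(argument=value, ...), one argument or row to a line, values as JSON. step_arm: Moves the arm, as the interface text tells. Its arguments: {"type":"object","properties":{"targets":{"type":"array","items":{"type":"object","properties":{"x":{"type":"number"},"y":{"type":"number"},"z":{"type":"number"},"wx":{"type":"number"},"wy":{"type":"number"},"wz":{"type":"number"},"fingers":{"type":"number"}}}},"squeeze":{"type":"number"}},"required":["targets"]}

```bash
mkdir -p pics; python3 - <<'E'
from plant import arm
import cv2
s=arm.read_state()
print({k:s[k] for k in s})
for n in ("scene","top","wrist"):
    c=arm.capture(n); cv2.imwrite(f"pics/{n}0.png",c["frame"][:,:,::-1])
    print(n,[ (k,c[k]) for k in c if k!="frame"])
E
```

```text
{'time': 0.0, 'joint_pos': array([-1.32231034e+00,  1.81511886e-01,  1.60802170e+00,  1.70647631e-05,
        1.35379094e+00, -2.06271410e-01]), 'qd': array([-3.48004487e-06,  2.58501263e-03,  6.84612803e-05,  1.55276315e-03,
        6.04806530e-04,  6.27854330e-04]), 'tau': array([-1.45763220e-04, -4.44871831e+01, -3.51334727e+01, -2.06474269e-04,
        9.34723212e-03,  3.09281415e-05]), 'ee_pos': array([ 252.4618884 , -515.99625947,  230.39392684]), 'eef_rot': array([[ 4.39240715e-01, -8.98369315e-01, -4.09778242e-04],
       [-8.98367815e-01, -4.39240750e-01,  1.68277756e-03],
       [-1.69174702e-03, -3.71012833e-04, -9.99998500e-01]]), 'contact_force': array([ 0.40978345, -1.24631318, -0.21523095]), 'moment': array([-4.87921394e-02, -3.98836600e-05,  5.86319359e-03]), 'gripper_width': 85.58515718067098}
scene [('mtx', array([[517.79065355,   0.        , 281.89608848],
       [  0.        , 517.79065355, 219.52477303],
       [  0.        ,   0.        ,   1.        ]])), ('R', array([[-0.88462215, -0.46617605,  0.01111452],
       [-0.37978412,  0.70644419, -0.59724419],
     
[... 316 characters left out ...]
-0.01408373],
       [-0.99232364, -0.0017165 , -0.12365617],
       [ 0.12361898,  0.01440651, -0.99222518]])), ('t', array([1.22826981e-01, 5.87528652e+02, 1.12105310e+03]))]
wrist [('mtx', array([[328.00346179,   0.        , 281.29297405],
       [  0.        , 328.00346179, 212.15295241],
       [  0.        ,   0.        ,   1.        ]])), ('mount', array([[ 9.99999313e-01,  1.14727006e-03, -2.39430503e-04,
        -2.17852129e-01],
       [-1.03755930e-03,  9.61628232e-01,  2.74353910e-01,
        -6.97808704e+01],
       [ 5.45001159e-04, -2.74353473e-01,  9.61628762e-01,
        -1.42744950e+02],
       [ 0.00000000e+00,  0.00000000e+00,  0.00000000e+00,
         1.00000000e+00]]))]
```

View pics/scene0.png

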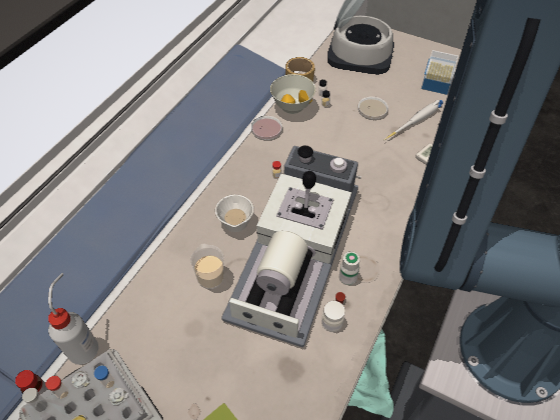

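View pics/top0.png

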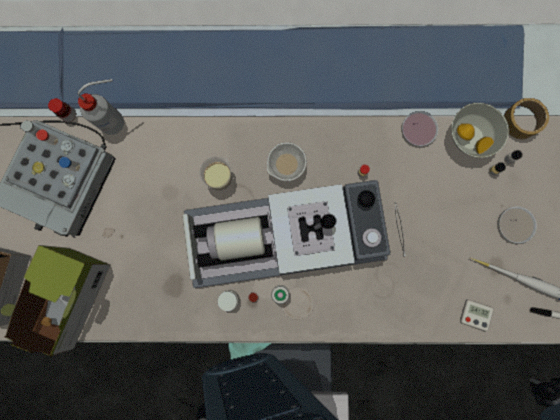

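The top view shows the mill slightly yawed: the knob near (328,221), start near (372,238), stop near (367,200). I'll zoom in next.

```bash
python3 - <<'E'
import cv2
a=cv2.imread("pics/top0.png")[170:310,170:420]; cv2.imwrite("pics/topz.png",cv2.resize(a,(750,420),interpolation=cv2.INTER_CUBIC))
a=cv2.imread("pics/scene0.png")[135:275,225:375]; cv2.imwrite("pics/scenez.png",cv2.resize(a,(600,560),interpolation=cv2.INTER_CUBIC))
E
```

```text
(no output)
```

View pics/topz.png

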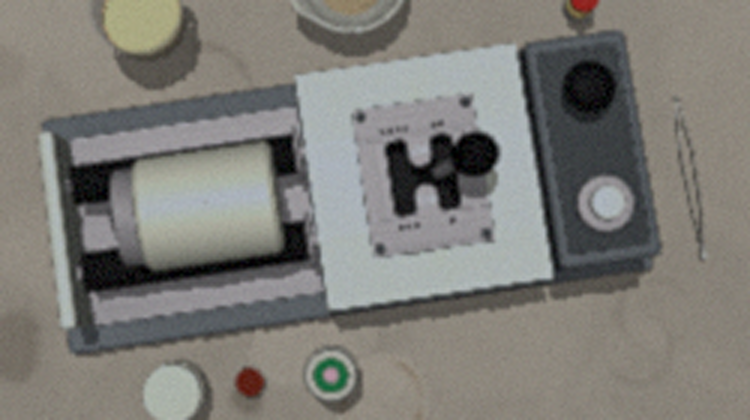

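View pics/scenez.png

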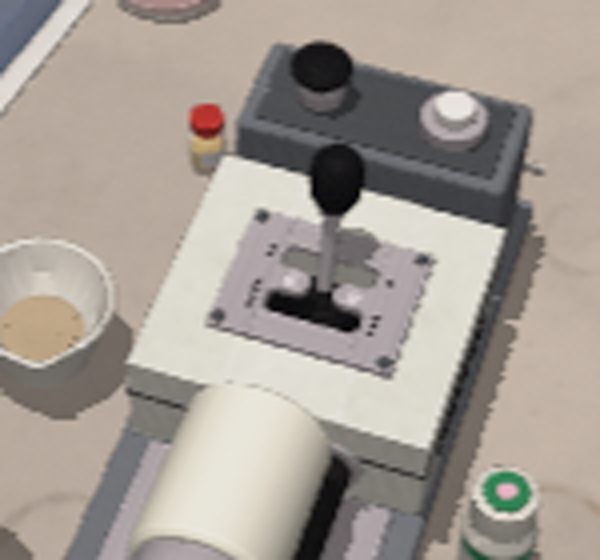

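```bash
cat >h.py <<'E'
from plant import arm
import cv2,numpy as np
def ray(c,u,v):
    d=np.linalg.solve(c["mtx"],[u,v,1.]); R=c["R"]; return -R.T@c["t"],R.T@d
def onz(c,u,v,z):
    o,d=ray(c,u,v); return o+d*(z-o[2])/d[2]
def tri(rs):
    A=0;b=0
    for o,d in rs:
        d=d/np.linalg.norm(d);P=np.eye(3)-np.outer(d,d);A=A+P;b=b+P@o
    X=np.linalg.solve(A,b); return X,[np.linalg.norm(np.cross(X-o,d/np.linalg.norm(d))) for o,d in rs]
E
python3 - <<'E'
from h import *
T=arm.capture("top");S=arm.capture("scene")
tz=lambda u,v:(u/3+170-1/3,v/3+170-1/3); sz=lambda u,v:(u/4+225-.4,v/4+135-.4)
np.set_printoptions(precision=1,suppress=True)
sc=[onz(T,*tz(*p),100) for p in [(361,117),(467,100),(487,234),(380,248)]]
ss=[onz(S,*sz(*p),100) for p in [(215,316),(263,215),(423,261),(386,363)]]
ss=[onz(S,*sz(*p),100) for p in [(217,316),(263,215),(423,261),(386,363)]]
print("screws top",sc,np.mean(sc,0)); print("screws scene",ss,np.mean(ss,0))
hs=[onz(T,*tz(*p),95) for p in [(296,77),(515,45),(552,280),(328,310)]]
print("housing",hs,np.mean(hs,0))
for n,a in(("plate",sc),("housing",hs)):
    far=(a[0]+a[1])/2-(a[2]+a[3])/2; left=(a[0]+a[3])/2-(a[1]+a[2])/2
    print(n,np.arctan2(far[1],far[0]),np.arctan2(-left[0],left[1]),np.linalg.norm(far),np.linalg.norm(left))
for n,a,b,z in (("start",(606,203),(457,108),147),("stop",(588,87),(322,66),157)):
    print(n,onz(T,*tz(*a),z),onz(S,*sz(*b),z),tri([ray(T,*tz(*a)),ray(S,*sz(*b))]))
print("knob",tri([ray(T,*tz(475,153)),ray(S,*sz(336,179))]))
E
```

```text
screws top [array([579.4, -23. , 100. ]), array([ 592.4, -102.8,  100. ]), array([ 491.8, -116.8,  100. ]), array([481.1, -37.2, 100. ])] [536.2 -70.  100. ]
screws scene [array([579.3, -22.8, 100. ]), array([ 590.7, -103.4,  100. ]), array([ 491.1, -116.8,  100. ]), array([478.5, -38.7, 100. ])] [534.9 -70.4 100. ]
housing [array([610.5,  26.3,  95. ]), array([ 635.3, -140. ,   95. ]), array([ 457.9, -165.3,   95. ]), array([435.2,   1.4,  95. ])] [534.7 -69.4  95. ]
plate 0.14115801505079498 0.14735619469499034 100.4322643099398 80.5870039877055
housing 0.14154375257681132 0.14182375786439114 178.10862939254304 168.19051535895395
start [ 512.  -197.4  147. ] [ 509.8 -196.8  147. ] (array([ 511.2, -198. ,  145.4]), [np.float64(0.9553072564367203), np.float64(0.9553072564367522)])
stop [ 594.1 -184.5  157. ] [ 592.2 -180.6  157. ] (array([ 594.7, -185.5,  151.4]), [np.float64(0.28950928873640114), np.float64(0.28950928873639953)])
knob (array([ 546. , -103.7,  157. ]), [np.float64(0.6299627669923626), np.float64(0.6299627669923051)])
```

>>> step_arm(
  targets=[
    {"wz": 0.157, "fingers": 1},
    {"wz": 0.157, "fingers": 1},
    {"fingers": 1},
    {"x": -32, "y": -35, "fingers": 1},
    {"x": -32, "y": -35, "fingers": 1},
    {"x": -32, "y": -35, "fingers": 1},
    {"x": -32, "y": -35, "fingers": 1},
    {"x": -32, "y": -35, "fingers": 1},
    {"x": -32, "y": -35, "fingers": 1},
    {"x": -32, "y": -35, "fingers": 1},
    {"x": -32, "y": -35, "fingers": 1},
    {"x": -30, "y": -35, "fingers": 1},
    {"fingers": 1},
    {"fingers": 1},
  ],
)

```text
invalid input at $.targets[0]: expected keys x, y, z, wx, wy, wz, fingers
```

```bash
cat >>h.py <<'E'
np.set_printoptions(precision=3,suppress=True)
O=np.array([535.5,-70,0]);F=np.array([np.cos(.142),np.sin(.142),0]);L=np.array([-F[1],F[0],0])
def mill(X): X=np.asarray(X)-O; return np.array([X@F,X@L,X[2]])
def st():
    s=arm.read_state(); print("t",round(s["time"],2),"mill",mill(s["ee_pos"]),"F",s["contact_force"],"w",round(s["gripper_width"],1)); print(s["eef_rot"]); return s
def wcam():
    s=arm.read_state(); c=arm.capture("wrist"); M=c["mount"]; Rw=s["eef_rot"]@M[:3,:3]; tw=s["ee_pos"]+s["eef_rot"]@M[:3,3]
    c["R"]=Rw.T; c["t"]=-Rw.T@tw; return c
E
python3 - <<'E'
from h import *
st(); c=wcam(); cv2.imwrite("pics/w1.png",c["frame"][:,:,::-1]); c=arm.capture("scene"); cv2.imwrite("pics/s1.png",c["frame"][:,:,::-1])
E
```

```text
t 0.25 mill [-343.285 -401.75   230.84 ] F [-0.684  0.605 -0.154] w 85.4
[[ 0.439 -0.898 -0.   ]
 [-0.898 -0.439  0.001]
 [-0.001 -0.    -1.   ]]
```

View pics/w1.png

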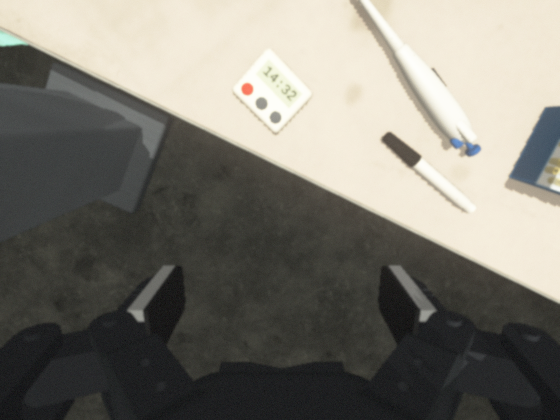

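View pics/s1.png

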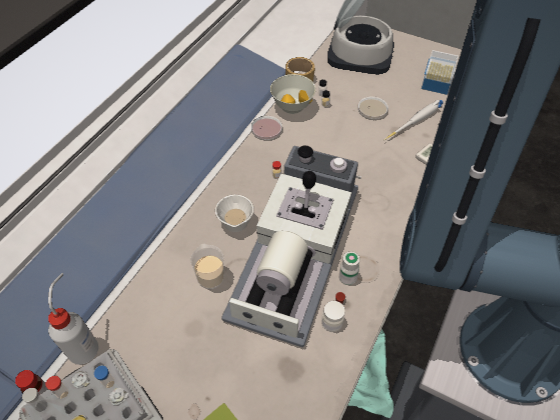

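All seven keys are needed in every row; the call was refused and the arm has not moved (wrist view: open fingers over the bench edge).

>>> step_arm(
  targets=[
    {"x": 0, "y": 0, "z": 0, "wx": 0, "wy": 0, "wz": 0.157, "fingers": 1},
    {"x": 0, "y": 0, "z": 0, "wx": 0, "wy": 0, "wz": 0.157, "fingers": 1},
    {"x": 0, "y": 0, "z": 0, "wx": 0, "wy": 0, "wz": 0, "fingers": 1},
    {"x": -32, "y": -35, "z": 0, "wx": 0, "wy": 0, "wz": 0, "fingers": 1},
    {"x": -32, "y": -35, "z": 0, "wx": 0, "wy": 0, "wz": 0, "fingers": 1},
    {"x": -32, "y": -35, "z": 0, "wx": 0, "wy": 0, "wz": 0, "fingers": 1},
    {"x": -32, "y": -35, "z": 0, "wx": 0, "wy": 0, "wz": 0, "fingers": 1},
    {"x": -32, "y": -35, "z": 0, "wx": 0, "wy": 0, "wz": 0, "fingers": 1},
    {"x": -32, "y": -35, "z": 0, "wx": 0, "wy": 0, "wz": 0, "fingers": 1},
    {"x": -32, "y": -35, "z": 0, "wx": 0, "wy": 0, "wz": 0, "fingers": 1},
    {"x": -32, "y": -35, "z": 0, "wx": 0, "wy": 0, "wz": 0, "fingers": 1},
    {"x": -32, "y": -35, "z": 0, "wx": 0, "wy": 0, "wz": 0, "fingers": 1},
    {"x": -30, "y": -30, "z": 0, "wx": 0, "wy": 0, "wz": 0, "fingers": 1},
    {"x": 0, "y": 0, "z": 0, "wx": 0, "wy": 0, "wz": 0, "fingers": 1},
    {"x": 0, "y": 0, "z": 0, "wx": 0, "wy": 0, "wz": 0, "fingers": 1},
  ],
)

```text
time: 2.22
ee_pos: [549.3, -153.5, 231.2]
eef_rot: [[0.143, -0.99, -0.0], [-0.99, -0.143, -0.0], [0.0, 0.001, -1.0]]
contact_force: [0.0, -0.6, 0.5]
gripper_width: 0.2
```

```bash
python3 - <<'E'
from h import *
st(); c=wcam(); cv2.imwrite("pics/w2.png",c["frame"][:,:,::-1]); c=arm.capture("scene"); cv2.imwrite("pics/s2.png",c["frame"][:,:,::-1])
E
```

```text
t 2.23 mill [  1.868 -84.572 231.155] F [ 0.034 -0.636  0.468] w 0.2
[[ 0.143 -0.99  -0.   ]
 [-0.99  -0.143 -0.   ]
 [ 0.     0.001 -1.   ]]
```

View pics/w2.png

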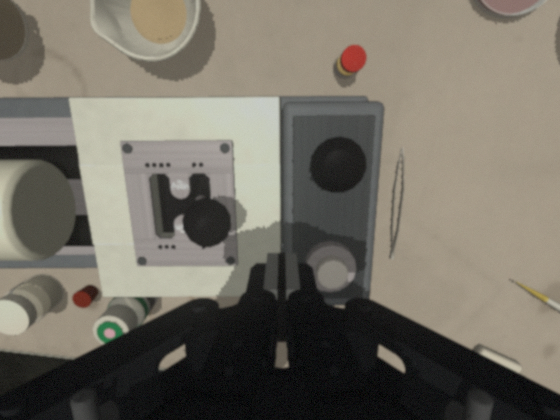

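View pics/s2.png

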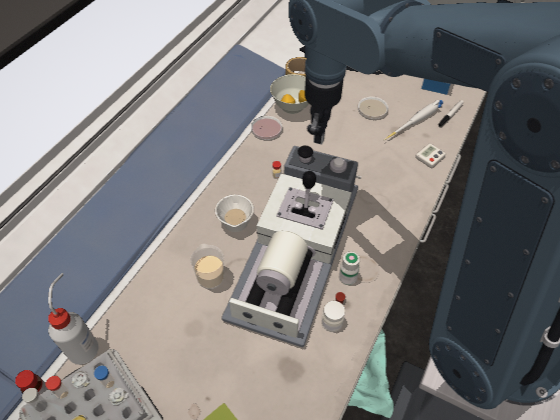

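Wrist view: fingers shut at (283,265), knob at (207,222), start at (333,268), stop at (338,164), plate screws at (127,148), (225,148), (231,261), (142,261). I'll check these against the earlier measurements.

```bash
python3 - <<'E'
from h import *
c=wcam()
a=[onz(c,*p,100) for p in [(127,148),(225,148),(231,261),(142,261)]]
for p in a: print(mill(p))
print("plate ctr",mill(np.mean(a,0)))
fr=c["frame"].astype(int).max(2)
m=(fr[190:255,180:238]<45).astype(np.uint8); m=cv2.morphologyEx(m,cv2.MORPH_OPEN,np.ones((21,21),np.uint8))
u,v=np.argwhere(m).mean(0)[::-1]+[180,190]; print("knob px",u,v,m.sum())
for z in (155,157,159): print("knob",mill(onz(c,u,v,z)))
print("start",mill(onz(c,334,271,147)),"stop",mill(onz(c,338,164,156)))
E
```

```text
[ 47.853  42.019 100.   ]
[ 47.838 -38.626 100.   ]
[-53.158 -39.285 100.   ]
[-53.153  41.485 100.   ]
plate ctr [ -2.655   1.398 100.   ]
knob px nan nan 0
knob [nan nan nan]
knob [nan nan nan]
knob [nan nan nan]
start [ -40.062 -124.92   147.   ] stop [  42.154 -122.574  156.   ]<stdin>:8: RuntimeWarning: Mean of empty slice.
  ret = um.true_divide(
```

```bash
python3 - <<'E'
from h import *
c=wcam()
f=c["frame"][120:280,110:250]; cv2.imwrite("pics/w2z.png",cv2.resize(f[:,:,::-1],None,fx=4,fy=3.75,interpolation=cv2.INTER_CUBIC))
for p in [(207,222)]: print("knob",mill(onz(c,*p,157)))
E
```

```text
knob [  2.123 -33.493 157.   ]
```

View pics/w2z.png

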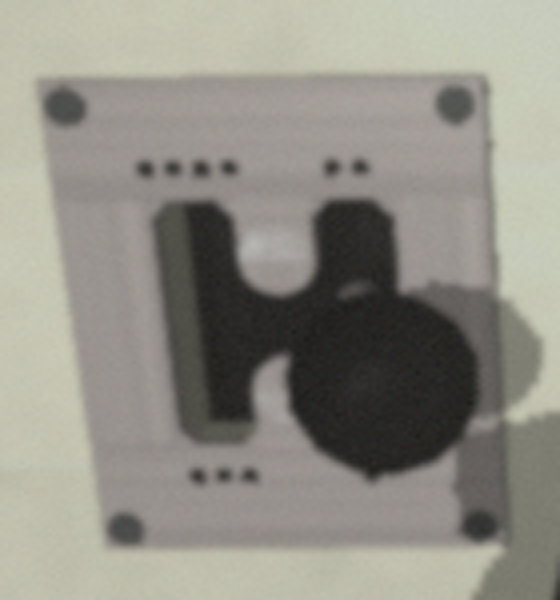

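Lever reads about 5 mm far of neutral, at the edge of the crossing window. I'll lower the shut fingers to the right of the knob.

>>> step_arm(
  targets=[
    {"x": -2, "y": -2, "z": 40, "wx": 0, "wy": 0, "wz": 0, "fingers": 1},
    {"x": 0, "y": 0, "z": 41, "wx": 0, "wy": 0, "wz": 0, "fingers": 1},
    {"x": 0, "y": 0, "z": 0, "wx": 0, "wy": 0, "wz": 0, "fingers": 1},
    {"x": -5, "y": 0, "z": 0, "wx": 0, "wy": 0, "wz": 0, "fingers": 1},
    {"x": -5, "y": 0, "z": 0, "wx": 0, "wy": 0, "wz": 0, "fingers": 1},
    {"x": 0, "y": 0, "z": 0, "wx": 0, "wy": 0, "wz": 0, "fingers": 1},
  ],
)

```text
time: 3.18
ee_pos: [550.6, -141.0, 151.9]
eef_rot: [[0.141, -0.99, 0.002], [-0.99, -0.141, -0.001], [0.001, -0.002, -1.0]]
contact_force: [-0.1, 0.6, 0.4]
gripper_width: -0.1
```

```bash
python3 - <<'E'
from h import *
st(); c=wcam(); cv2.imwrite("pics/w3.png",c["frame"][:,:,::-1])
E
```

```text
t 3.17 mill [  4.94  -72.419 151.886] F [-0.072  0.648  0.408] w -0.1
[[ 0.141 -0.99   0.002]
 [-0.99  -0.141 -0.001]
 [ 0.001 -0.002 -1.   ]]
```

View pics/w3.png

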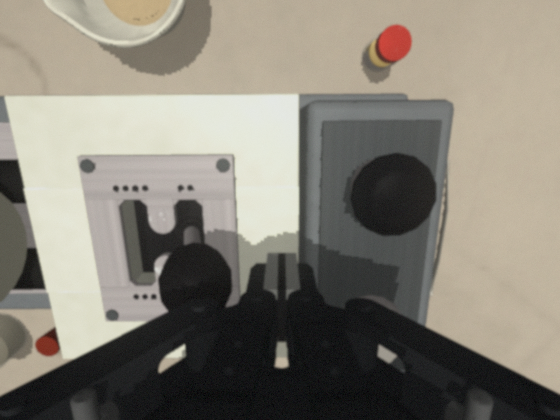

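The knob is at (196,283) and the fingertip edge at about (258,285), so the gap is near 10 mm. I'll push left.

>>> step_arm(
  targets=[
    {"x": -4, "y": 0, "z": 4, "wx": 0, "wy": 0, "wz": 0, "fingers": 1},
    {"x": -5, "y": 0, "z": 0, "wx": 0, "wy": 0, "wz": 0, "fingers": 1},
    {"x": -5, "y": 0, "z": 0, "wx": 0, "wy": 0, "wz": 0, "fingers": 1},
    {"x": -5, "y": 0, "z": 0, "wx": 0, "wy": 0, "wz": 0, "fingers": 1},
    {"x": -5, "y": 0, "z": 0, "wx": 0, "wy": 0, "wz": 0, "fingers": 1},
  ],
)

```text
time: 3.85
ee_pos: [546.7, -117.2, 146.6]
eef_rot: [[0.14, -0.99, 0.001], [-0.99, -0.14, -0.0], [0.0, -0.001, -1.0]]
contact_force: [0.4, -2.6, 1.5]
gripper_width: 0.1
```

```bash
python3 - <<'E'
from h import *
st(); c=wcam(); cv2.imwrite("pics/w4.png",c["frame"][:,:,::-1])
E
```

```text
t 3.85 mill [  4.378 -48.334 146.551] F [ 0.418 -2.56   1.505] w 0.1
[[ 0.14  -0.99   0.001]
 [-0.99  -0.14  -0.   ]
 [ 0.    -0.001 -1.   ]]
```

View pics/w4.png

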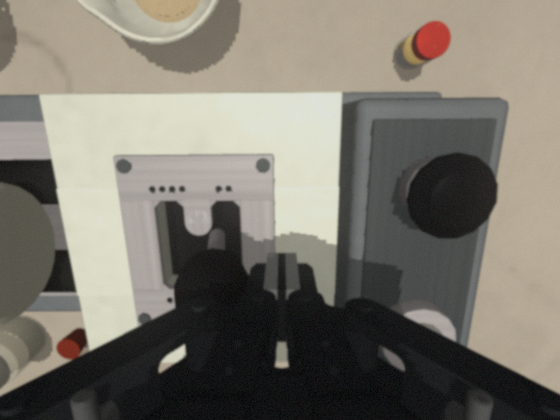

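>>> step_arm(
  targets=[
    {"x": -5, "y": 0, "z": 0, "wx": 0, "wy": 0, "wz": 0, "fingers": 1},
    {"x": -5, "y": 0, "z": 0, "wx": 0, "wy": 0, "wz": 0, "fingers": 1},
    {"x": -5, "y": 0, "z": 0, "wx": 0, "wy": 0, "wz": 0, "fingers": 1},
    {"x": -5, "y": 0, "z": 0, "wx": 0, "wy": 0, "wz": 0, "fingers": 1},
    {"x": -5, "y": 0, "z": 0, "wx": 0, "wy": 0, "wz": 0, "fingers": 1},
  ],
)

```text
time: 4.53
ee_pos: [542.9, -92.2, 146.2]
eef_rot: [[0.14, -0.99, -0.0], [-0.99, -0.14, 0.0], [-0.0, 0.0, -1.0]]
contact_force: [0.3, -2.0, 0.5]
gripper_width: 0.3
```

```bash
python3 - <<'E'
from h import *
st(); c=wcam(); cv2.imwrite("pics/w5.png",c["frame"][:,:,::-1])
E
```

```text
t 4.53 mill [  4.167 -22.998 146.234] F [ 0.335 -2.007  0.519] w 0.3
[[ 0.14 -0.99 -0.  ]
 [-0.99 -0.14  0.  ]
 [-0.    0.   -1.  ]]
```

View pics/w5.png

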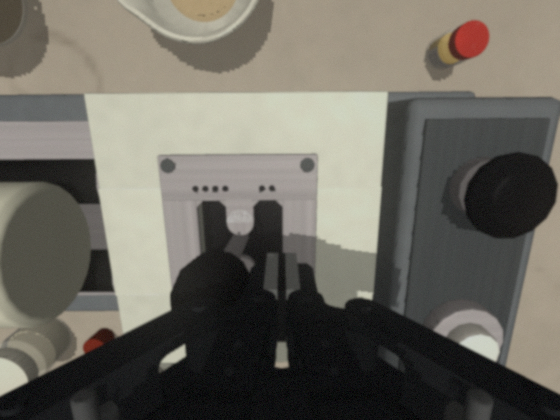

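The lever is in the cross channel, with the knob near (210,285). I'll keep pushing.

>>> step_arm(
  targets=[
    {"x": -5, "y": 0, "z": 0, "wx": 0, "wy": 0, "wz": 0, "fingers": 1},
    {"x": -5, "y": 0, "z": 0, "wx": 0, "wy": 0, "wz": 0, "fingers": 1},
    {"x": -5, "y": 0, "z": 0, "wx": 0, "wy": 0, "wz": 0, "fingers": 1},
    {"x": -5, "y": 0, "z": 0, "wx": 0, "wy": 0, "wz": 0, "fingers": 1},
    {"x": -4, "y": 0, "z": 0, "wx": 0, "wy": 0, "wz": 0, "fingers": 1},
  ],
)

```text
time: 5.2
ee_pos: [539.4, -68.4, 146.1]
eef_rot: [[0.14, -0.99, -0.0], [-0.99, -0.14, 0.0], [-0.0, 0.0, -1.0]]
contact_force: [1.1, -2.1, -0.8]
gripper_width: 0.2
```

```bash
python3 - <<'E'
from h import *
st(); c=wcam(); cv2.imwrite("pics/w6.png",c["frame"][:,:,::-1]);c=arm.capture("scene"); cv2.imwrite("pics/s6.png",cv2.resize(c["frame"][100:310,200:410,::-1],None,fx=2.8,fy=2.8))
E
```

```text
t 5.2 mill [  4.066   1.028 146.062] F [ 1.076 -2.051 -0.753] w 0.2
[[ 0.14 -0.99 -0.  ]
 [-0.99 -0.14  0.  ]
 [-0.    0.   -1.  ]]
```

View pics/w6.png

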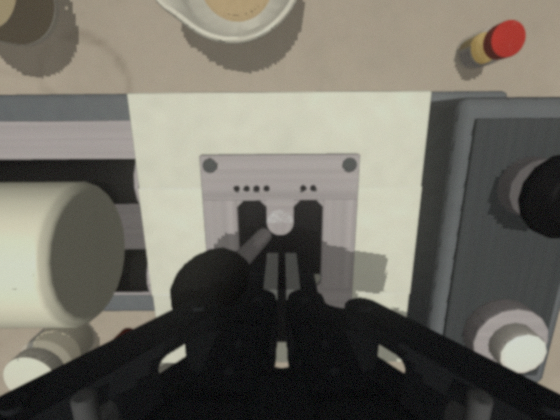

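View pics/s6.png

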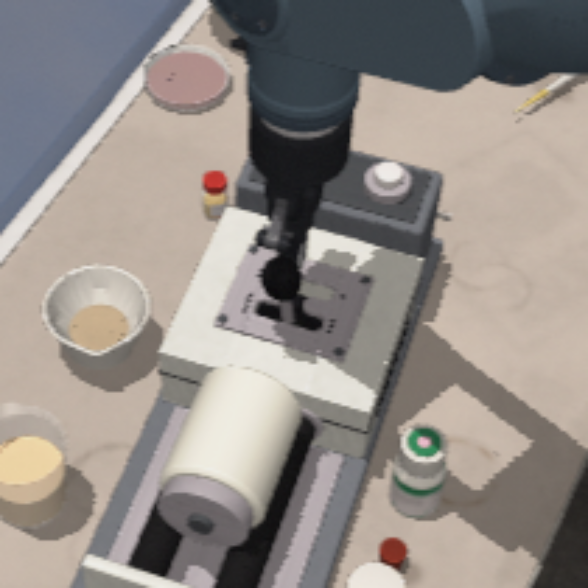

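>>> step_arm(
  targets=[
    {"x": -2, "y": 0, "z": 0, "wx": 0, "wy": 0, "wz": 0, "fingers": 1},
    {"x": -2, "y": 0, "z": 0, "wx": 0, "wy": 0, "wz": 0, "fingers": 1},
    {"x": 0, "y": 0, "z": 0, "wx": 0, "wy": 0, "wz": 0, "fingers": 1},
  ],
)

```text
time: 5.68
ee_pos: [539.0, -64.8, 146.3]
eef_rot: [[0.14, -0.99, -0.0], [-0.99, -0.14, 0.0], [-0.0, 0.0, -1.0]]
contact_force: [0.4, -1.4, -1.4]
gripper_width: 0.2
```

```bash
python3 - <<'E'
from h import *
st(); c=wcam(); cv2.imwrite("pics/w7.png",c["frame"][:,:,::-1])
for u in (205,210,214): print(mill(onz(c,u,283,157)))
E
```

```text
t 5.67 mill [  4.235   4.665 146.272] F [ 0.369 -1.387 -1.41 ] w 0.2
[[ 0.14 -0.99 -0.  ]
 [-0.99 -0.14  0.  ]
 [-0.    0.   -1.  ]]
[  3.377  38.966 157.   ]
[  3.377  36.735 157.   ]
[  3.378  34.951 157.   ]
```

View pics/w7.png

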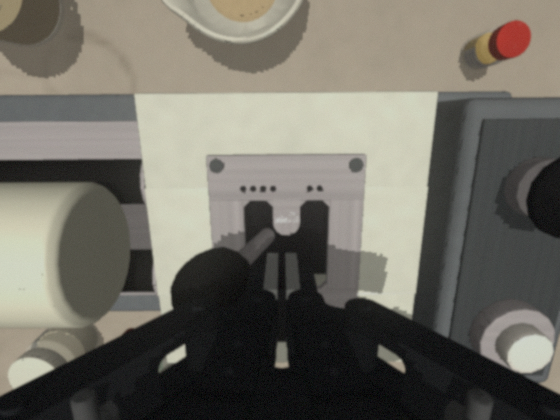

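The knob is in the left lane (left ≈35, far ≈4 mm). I'll back off right, go round to the near side and line up behind the knob.

>>> step_arm(
  targets=[
    {"x": 10, "y": 0, "z": 0, "wx": 0, "wy": 0, "wz": 0, "fingers": 1},
    {"x": 0, "y": 22, "z": 0, "wx": 0, "wy": 0, "wz": 0, "fingers": 1},
    {"x": 0, "y": 22, "z": 0, "wx": 0, "wy": 0, "wz": 0, "fingers": 1},
    {"x": 0, "y": 0, "z": 0, "wx": 0, "wy": 0, "wz": 0, "fingers": 1},
    {"x": -20, "y": 0, "z": 0, "wx": 0, "wy": 0, "wz": 0, "fingers": 1},
    {"x": -20, "y": 0, "z": 0, "wx": 0, "wy": 0, "wz": 0, "fingers": 1},
    {"x": 0, "y": 0, "z": 0, "wx": 0, "wy": 0, "wz": 0, "fingers": 1},
  ],
)

```text
time: 6.6
ee_pos: [491.1, -39.2, 146.1]
eef_rot: [[0.143, -0.99, -0.0], [-0.99, -0.143, 0.001], [-0.001, 0.0, -1.0]]
contact_force: [0.5, -0.4, -1.3]
gripper_width: -0.5
```

```bash
python3 - <<'E'
from h import *
st(); c=wcam(); cv2.imwrite("pics/w8.png",c["frame"][:,:,::-1])
c=arm.capture("scene"); cv2.imwrite("pics/s8.png",cv2.resize(c["frame"][100:310,200:410,::-1],None,fx=2.8,fy=2.8))
E
```

```text
t 6.6 mill [-39.565  36.82  146.126] F [ 0.53  -0.385 -1.306] w -0.5
[[ 0.143 -0.99  -0.   ]
 [-0.99  -0.143  0.001]
 [-0.001  0.    -1.   ]]
```

View pics/w8.png

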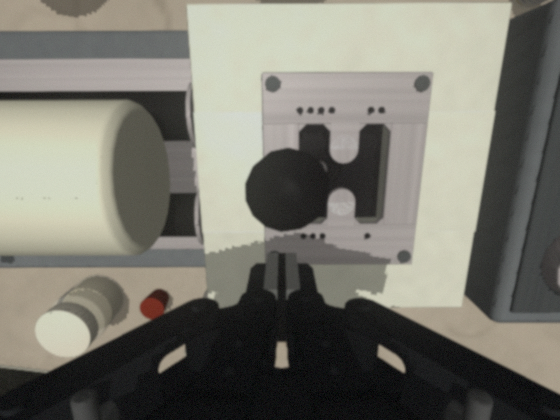

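View pics/s8.png

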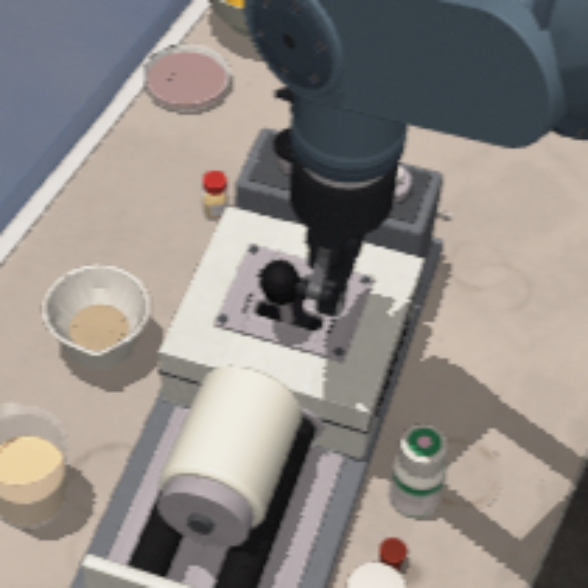

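The knob (288,189) is straight ahead of the fingertips (282,262). I'll push far.

>>> step_arm(
  targets=[
    {"x": 0, "y": -8, "z": 0, "wx": 0, "wy": 0, "wz": 0, "fingers": 1},
    {"x": 0, "y": -8, "z": 0, "wx": 0, "wy": 0, "wz": 0, "fingers": 1},
    {"x": 0, "y": -5, "z": 0, "wx": 0, "wy": 0, "wz": 0, "fingers": 1},
    {"x": 0, "y": -5, "z": 0, "wx": 0, "wy": 0, "wz": 0, "fingers": 1},
    {"x": 0, "y": -5, "z": 0, "wx": 0, "wy": 0, "wz": 0, "fingers": 1},
    {"x": 0, "y": -5, "z": 0, "wx": 0, "wy": 0, "wz": 0, "fingers": 1},
    {"x": 0, "y": -5, "z": 0, "wx": 0, "wy": 0, "wz": 0, "fingers": 1},
  ],
)

```text
time: 7.58
ee_pos: [532.0, -35.5, 146.1]
eef_rot: [[0.14, -0.99, -0.001], [-0.99, -0.14, 0.0], [-0.0, 0.001, -1.0]]
contact_force: [-2.2, 0.1, -0.5]
gripper_width: -0.3
```

```bash
python3 - <<'E'
from h import *
st(); c=wcam(); cv2.imwrite("pics/w9.png",c["frame"][:,:,::-1])
E
```

```text
t 7.58 mill [  1.365  34.614 146.065] F [-2.155  0.116 -0.548] w -0.3
[[ 0.14  -0.99  -0.001]
 [-0.99  -0.14   0.   ]
 [-0.     0.001 -1.   ]]
```

View pics/w9.png

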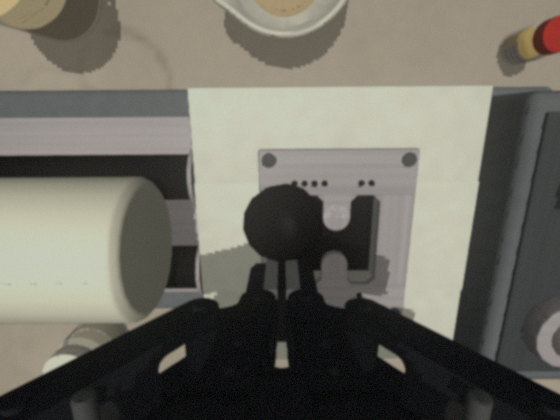

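The lever is moving into the four-dot slot. I'll keep going until the end stop is felt.

>>> step_arm(
  targets=[
    {"x": 0, "y": -5, "z": 0, "wx": 0, "wy": 0, "wz": 0, "fingers": 1},
    {"x": 0, "y": -5, "z": 0, "wx": 0, "wy": 0, "wz": 0, "fingers": 1},
    {"x": 0, "y": -3, "z": 0, "wx": 0, "wy": 0, "wz": 0, "fingers": 1},
  ],
)

```text
time: 8.0
ee_pos: [545.2, -33.7, 146.4]
eef_rot: [[0.14, -0.99, 0.0], [-0.99, -0.14, -0.0], [0.0, -0.0, -1.0]]
contact_force: [-1.3, -1.5, 0.2]
gripper_width: 0.0
```

>>> step_arm(
  targets=[
    {"x": 0, "y": -2, "z": 0, "wx": 0, "wy": 0, "wz": 0, "fingers": 1},
    {"x": 0, "y": 0, "z": 0, "wx": 0, "wy": 0, "wz": 0, "fingers": 1},
  ],
)

```text
time: 8.25
ee_pos: [546.3, -33.5, 146.1]
eef_rot: [[0.14, -0.99, -0.001], [-0.99, -0.14, -0.0], [-0.0, 0.001, -1.0]]
contact_force: [-3.2, -0.4, 0.2]
gripper_width: -0.4
```

>>> step_arm(
  targets=[
    {"x": 0, "y": -2, "z": 0, "wx": 0, "wy": 0, "wz": 0, "fingers": 1},
    {"x": 0, "y": 0, "z": 0, "wx": 0, "wy": 0, "wz": 0, "fingers": 1},
  ],
)

```text
time: 8.5
ee_pos: [547.7, -33.3, 145.8]
eef_rot: [[0.14, -0.99, -0.003], [-0.99, -0.14, 0.0], [-0.0, 0.003, -1.0]]
contact_force: [-7.2, -1.6, 0.6]
gripper_width: -0.1
```

>>> step_arm(
  targets=[
    {"x": 0, "y": -2, "z": 0, "wx": 0, "wy": 0, "wz": 0, "fingers": 1},
    {"x": 0, "y": 0, "z": 0, "wx": 0, "wy": 0, "wz": 0, "fingers": 1},
  ],
)

```text
time: 8.75
ee_pos: [548.9, -33.1, 145.5]
eef_rot: [[0.14, -0.99, -0.004], [-0.99, -0.14, 0.0], [-0.001, 0.004, -1.0]]
contact_force: [-7.8, -2.3, -0.6]
gripper_width: 0.2
```

```bash
python3 - <<'E'
from h import *
st(); c=wcam(); cv2.imwrite("pics/w10.png",c["frame"][:,:,::-1])
E
```

```text
t 8.75 mill [ 18.472  34.66  145.452] F [-7.764 -2.256 -0.642] w 0.2
[[ 0.14  -0.99  -0.004]
 [-0.99  -0.14   0.   ]
 [-0.001  0.004 -1.   ]]
```

View pics/w10.png

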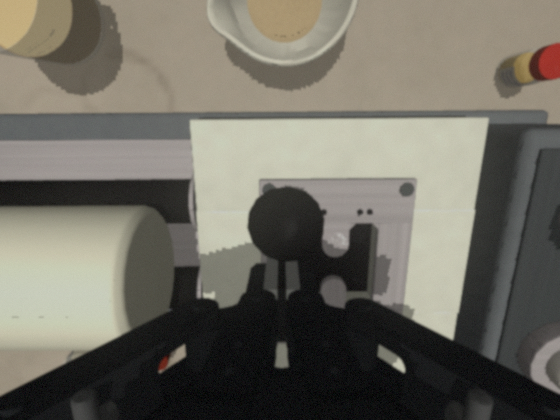

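Force rose to ~8 N at the predicted end position, which looks like the end stop. I'll retreat, rise and move above the start button.

>>> step_arm(
  targets=[
    {"x": 0, "y": 12, "z": 0, "wx": 0, "wy": 0, "wz": 0, "fingers": 1},
    {"x": 0, "y": 15, "z": 0, "wx": 0, "wy": 0, "wz": 0, "fingers": 1},
    {"x": 0, "y": 0, "z": -35, "wx": 0, "wy": 0, "wz": 0, "fingers": 1},
    {"x": 0, "y": 10, "z": -25, "wx": 0, "wy": 0, "wz": 0, "fingers": 1},
    {"x": 40, "y": 10, "z": 0, "wx": 0, "wy": 0, "wz": 0, "fingers": 1},
    {"x": 40, "y": 10, "z": 0, "wx": 0, "wy": 0, "wz": 0, "fingers": 1},
    {"x": 40, "y": 0, "z": 0, "wx": 0, "wy": 0, "wz": 0, "fingers": 1},
    {"x": 38, "y": 0, "z": 0, "wx": 0, "wy": 0, "wz": 0, "fingers": 1},
    {"x": 0, "y": 0, "z": 0, "wx": 0, "wy": 0, "wz": 0, "fingers": 1},
    {"x": 0, "y": 0, "z": 0, "wx": 0, "wy": 0, "wz": 0, "fingers": 1},
  ],
)

```text
time: 10.05
ee_pos: [516.1, -197.0, 206.4]
eef_rot: [[0.14, -0.99, 0.001], [-0.99, -0.14, 0.0], [-0.0, -0.001, -1.0]]
contact_force: [-1.1, -0.1, -0.4]
gripper_width: 0.0
```

```bash
python3 - <<'E'
from h import *
st(); c=wcam(); cv2.imwrite("pics/w11.png",c["frame"][:,:,::-1])
c=arm.capture("scene"); cv2.imwrite("pics/s11.png",cv2.resize(c["frame"][100:310,200:410,::-1],None,fx=2.8,fy=2.8))
E
```

```text
t 10.05 mill [ -37.171 -123.     206.404] F [-1.127 -0.08  -0.398] w 0.0
[[ 0.14  -0.99   0.001]
 [-0.99  -0.14   0.   ]
 [-0.    -0.001 -1.   ]]
```

View pics/w11.png

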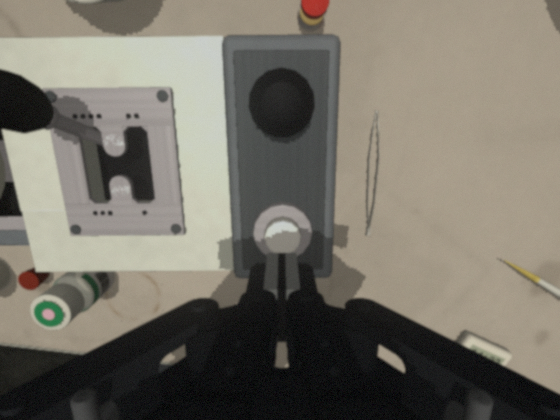

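View pics/s11.png

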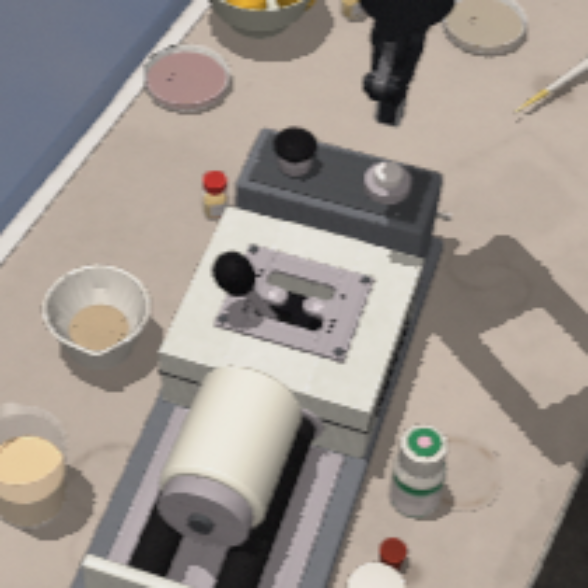

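Scene view: the knob is far-left at crop (234,272) and the lever stands in the four-dot slot. Wrist view: start at about (283,235), just ahead of the fingers. I'll check the knob position numerically.

```bash
python3 - <<'E'
from h import *
T=arm.capture("top");S=arm.capture("scene");c=wcam()
cv2.imwrite("pics/t12.png",cv2.resize(T["frame"][170:280,250:410,::-1],None,fx=5,fy=5,interpolation=cv2.INTER_CUBIC))
cv2.imwrite("pics/w12.png",cv2.resize(c["frame"][190:280,230:340,::-1],None,fx=6,fy=6,interpolation=cv2.INTER_CUBIC))
E
```

```text
(no output)
```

View pics/t12.png

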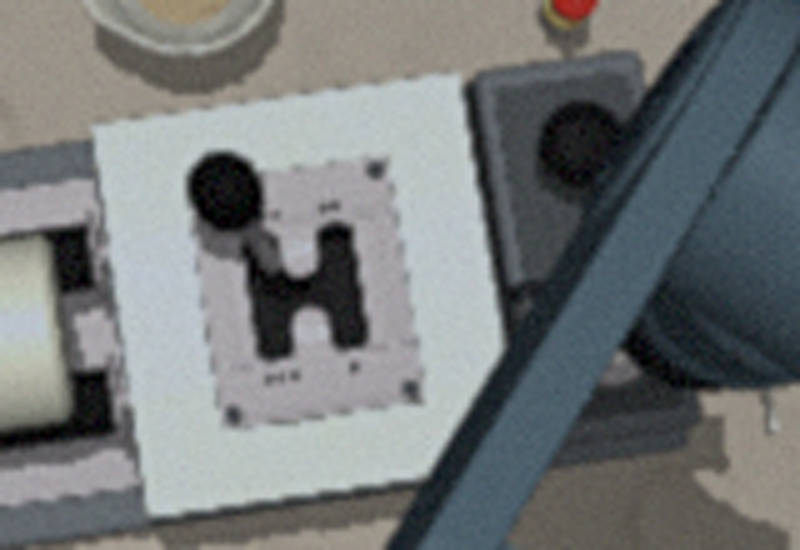

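View pics/w12.png

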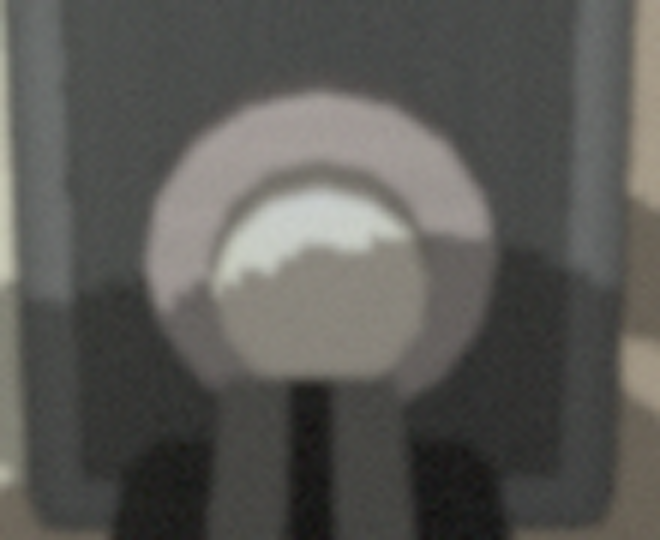

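```bash
python3 - <<'E'
from h import *
T=arm.capture("top");S=arm.capture("scene");c=wcam()
X,e=tri([ray(T,294.9,207.9),ray(S,283.4,196.9)]); print("knob",mill(X),e)
print("start",mill(onz(c,283.2,238.2,147)))
st()
E
```

```text
knob [ 43.364  30.928 153.131] [np.float64(0.39308189611062194), np.float64(0.39308189611083166)]
start [ -42.494 -123.727  147.   ]
t 10.45 mill [ -36.773 -122.9    206.356] F [-1.012  1.295 -0.166] w 0.0
[[ 0.141 -0.99   0.   ]
 [-0.99  -0.141 -0.   ]
 [ 0.    -0.    -1.   ]]
```

Home is confirmed: the knob is at far 43.4, left 30.9 mm, so lean ≈0.36 / 0.25 rad. Start is at (-42.5,-123.7). I'll go down and press.

>>> step_arm(
  targets=[
    {"x": 1, "y": 5.5, "z": 0, "wx": 0, "wy": 0, "wz": 0, "fingers": 1},
    {"x": 0, "y": 0, "z": 25, "wx": 0, "wy": 0, "wz": 0, "fingers": 1},
    {"x": 0, "y": 0, "z": 25, "wx": 0, "wy": 0, "wz": 0, "fingers": 1},
    {"x": 0, "y": 0, "z": 5, "wx": 0, "wy": 0, "wz": 0, "fingers": 1},
    {"x": 0, "y": 0, "z": 0, "wx": 0, "wy": 0, "wz": 0, "fingers": 1},
    {"x": 0, "y": 0, "z": 0, "wx": 0, "wy": 0, "wz": 0, "fingers": 1},
  ],
)

```text
time: 11.2
ee_pos: [511.8, -199.6, 152.5]
eef_rot: [[0.14, -0.99, 0.002], [-0.99, -0.14, -0.001], [0.001, -0.001, -1.0]]
contact_force: [0.8, 0.3, 0.1]
gripper_width: -0.3
```

>>> step_arm(
  targets=[
    {"x": 0, "y": 0, "z": 4, "wx": 0, "wy": 0, "wz": 0, "fingers": 1},
    {"x": 0, "y": 0, "z": 3, "wx": 0, "wy": 0, "wz": 0, "fingers": 1},
    {"x": 0, "y": 0, "z": 2, "wx": 0, "wy": 0, "wz": 0, "fingers": 1},
    {"x": 0, "y": 0, "z": 0, "wx": 0, "wy": 0, "wz": 0, "fingers": 1},
    {"x": 0, "y": 0, "z": 0, "wx": 0, "wy": 0, "wz": 0, "fingers": 1},
  ],
)

```text
time: 11.82
ee_pos: [511.6, -199.4, 142.8]
eef_rot: [[0.14, -0.99, 0.001], [-0.99, -0.14, -0.001], [0.001, -0.001, -1.0]]
contact_force: [0.8, -1.3, 3.6]
gripper_width: -0.0
```

>>> step_arm(
  targets=[
    {"x": 0, "y": 0, "z": 2, "wx": 0, "wy": 0, "wz": 0, "fingers": 1},
    {"x": 0, "y": 0, "z": 2, "wx": 0, "wy": 0, "wz": 0, "fingers": 1},
    {"x": 0, "y": 0, "z": 0, "wx": 0, "wy": 0, "wz": 0, "fingers": 1},
    {"x": 0, "y": 0, "z": 0, "wx": 0, "wy": 0, "wz": 0, "fingers": 1},
  ],
)

```text
time: 12.32
ee_pos: [511.7, -199.5, 140.8]
eef_rot: [[0.141, -0.99, 0.001], [-0.99, -0.141, -0.001], [0.001, -0.001, -1.0]]
contact_force: [-4.8, 3.3, 20.0]
gripper_width: -0.1
```

>>> step_arm(
  targets=[
    {"x": 0, "y": 0, "z": 2, "wx": 0, "wy": 0, "wz": 0, "fingers": 1},
    {"x": 0, "y": 0, "z": 0, "wx": 0, "wy": 0, "wz": 0, "fingers": 1},
    {"x": 0, "y": 0, "z": 0, "wx": 0, "wy": 0, "wz": 0, "fingers": 1},
  ],
)

```text
time: 12.7
ee_pos: [511.8, -199.6, 140.6]
eef_rot: [[0.141, -0.99, 0.001], [-0.99, -0.141, -0.002], [0.002, -0.001, -1.0]]
contact_force: [-9.9, 5.1, 33.0]
gripper_width: -0.1
```

The button bottomed: 20–33 N at z ≈ 140.7, i.e. about 6 mm of travel. I'll release it and rise.

>>> step_arm(
  targets=[
    {"x": 0, "y": 0, "z": -6, "wx": 0, "wy": 0, "wz": 0, "fingers": 1},
    {"x": 0, "y": 0, "z": -15, "wx": 0, "wy": 0, "wz": 0, "fingers": 1},
    {"x": 0, "y": 0, "z": -40, "wx": 0, "wy": 0, "wz": 0, "fingers": 1},
    {"x": 0, "y": 20, "z": -40, "wx": 0, "wy": 0, "wz": 0, "fingers": 1},
    {"x": 0, "y": 30, "z": 0, "wx": 0, "wy": 0, "wz": 0, "fingers": 1},
    {"x": 0, "y": 30, "z": 0, "wx": 0, "wy": 0, "wz": 0, "fingers": 1},
    {"x": 0, "y": 0, "z": 0, "wx": 0, "wy": 0, "wz": 0, "fingers": 1},
    {"x": 0, "y": 0, "z": 0, "wx": 0, "wy": 0, "wz": 0, "fingers": 1},
  ],
)

```text
time: 13.7
ee_pos: [432.1, -210.3, 237.3]
eef_rot: [[0.14, -0.99, -0.0], [-0.99, -0.14, 0.0], [-0.0, -0.0, -1.0]]
contact_force: [-0.3, -0.6, 0.3]
gripper_width: 0.0
```

```bash
python3 - <<'E'
from h import *
st(); c=wcam(); cv2.imwrite("pics/w13.png",c["frame"][:,:,::-1])
c=arm.capture("scene"); cv2.imwrite("pics/s13.png",cv2.resize(c["frame"][100:310,200:410,::-1],None,fx=2.8,fy=2.8))
E
```

```text
t 13.7 mill [-122.218 -124.226  237.261] F [-0.327 -0.619  0.267] w 0.0
[[ 0.14 -0.99 -0.  ]
 [-0.99 -0.14  0.  ]
 [-0.   -0.   -1.  ]]
```

View pics/w13.png

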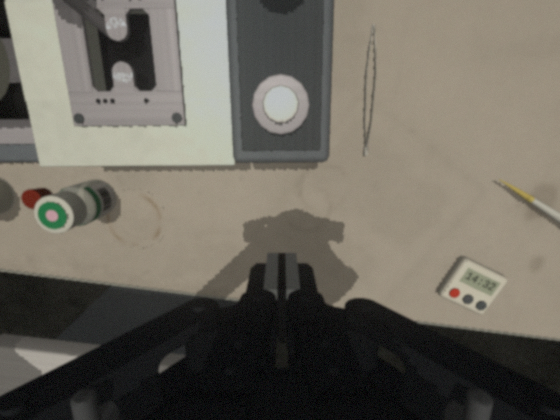

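View pics/s13.png

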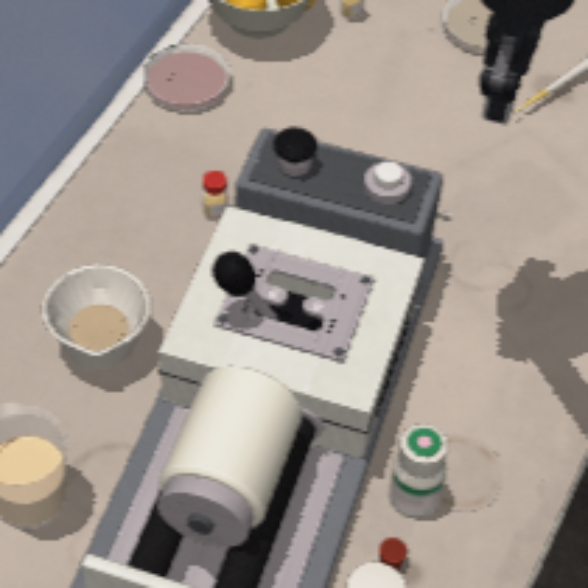

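The lever is unchanged in the four-dot slot (knob at crop (234,272)), start is up at (387,175), and the stop, jar and bystanders are undisturbed. The arm is clear, so I'll hand in.

```bash
python3 -c "
from plant import arm
print(arm.finish_job())"
```

```text
the job is handed in; nothing more can be done
None
```

The job is done and handed in at about 14 s of the 67 s allowed; `finish_job` gave no verdict.

- **Lever:** With shut fingers I pushed it left through the cross channel, then far into the four-dot slot until the end stop was felt at about 8 N. Two camera views put the knob 43.4 mm far and 30.9 mm left, a lean of roughly 0.36 and 0.25 rad. It had not moved in the final picture.
- **Start button:** I pressed it only after the lever was confirmed home. It bottomed after about 6 mm of travel, and the force ended at about 33 N, more than the 5 N it needed but under the 40 N limit. The last picture shows it up again.
- **Everything else:** The final scene picture shows the stop button, jar and nearby bystanders where they were, judged by eye rather than measured. The arm stands clear with about zero contact force.

Two things went less than smoothly. My first move call was refused because its rows lacked some keys, and nothing moved. The camera estimates of the gate centre disagreed by up to about 3 mm, which did not matter for the pushes.

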